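# Roll the drive spindle into the V-block and home it against the end stop

## Robot

A 7-joint arm with a two-finger parallel gripper is mounted at the origin on the work surface. World frame = base frame: x ahead of the robot, y to its left, z up, the work surface at z = 0. Lengths are in m, angles in rad, forces in N, time in s.
With the tool pointing down it reaches from about 0.4 to 0.85 m from the base axis. Payload 10.4 kg.
Tool frame: the origin (TCP) lies at the very end of the fingers, on their centre line; the grasp point (between the pads) lies 19 mm behind it (manip.grip_point_offset is the distance from the TCP to the grasp point, in m); z points along the fingers, y is the line along which they close (so a half turn about z gives the same grasp; the last joint's range is limited). The gripper opens to 85 mm and grips with 20 to 120 N. Pads are 22 mm wide; open, the fingers measure 114 mm over their backs; the gripper's body (76 mm by 85 mm) begins 54 mm behind the grasp point. The pads swing forward as they close: fully open they stand 13 mm farther back than shut.
Start: joints at [-1.26, 0.332, -0.065, 1.46, 0.022, 1.35, -0.088], TCP at [0.205, 0.591, 0.231] pointing down, gripper open.
Joint ranges: [-2.6, 2.6], [-0.5, 2.12], [-1.47, 1.34], [0.16, 2.42], [-1.27, 4.41], [0.06, 2.06], [-2.6, 2.6]. Speed limits (rad/s): [2.22, 2.22, 2.79, 2.79, 3.14, 3.14, 3.14].

## Interface

Orientations are given as a unit quaternion [x, y, z, w].
In Python, from workcell import manip gives the robot as it stands. The module is installed in compiled form; this text tells all that it offers.
- The arm moves only by the shell command python3 -m inch 'ROWS' [OPENING] [FORCE]. ROWS is JSON, a list of rows, each a list of 2 entries, a list of its own where there are three numbers: the shift along the tool's x, y, z each as a share of 0.08 m, from -1 to 1, then the turn, a rotation vector about the tool's x, y, z each as a share of 45 degrees, from -1 to 1. A call has exactly 10 rows; each row is the pose to reach, as a shift and turn from the pose commanded when the call began, along the tool's axes at that moment; what a row does not reach only later rows make up. A row lasts 1/10 s, in which the tool goes at most 50 mm and 8.59 degrees, less where a joint would pass 70% of its speed; a pose out of reach is approached as far as the arm can. A call with a number of a shift or a turn outside -1 to 1 is refused whole. A call with a gripper value outside its range is refused whole. OPENING is the opening, from 0 (shut) to 1 (fully open), set as the call begins (- or left out, the last holds). The fingers move at their own pace and stop on an object; FORCE is the grip in N (left out, the last holds). Time passes only in rows, so rows that repeat a pose let the fingers close, or fill a call up. It gives the time, the measured TCP pose, the force, the opening and the grip force at its end, in the units of the state.
- manip.get_obs(): the state, without advancing time (a new reading comes with each control period).
- manip.camera(name): name is "side" or "top" or "wrist"; returns the picture (480x640x3 uint8, red, green, blue); there is no depth.
- manip.camera_params(name): a dict with "fov_y" (degrees; the focal length in pixels is half the picture's height over the tangent of half this angle, whatever the lens; pixels are square), "cx", "cy" (the principal point, pixels), "k1" (the pictures are not rectified: a ray, as slopes to the right and down, at radius r is drawn at 1 + k1 r^2 times it, then the intrinsics apply), "camera_from_world" (4x4, takes a point from world to camera coordinates); the wrist camera has in their place "T_tool_cam" (4x4, takes a point from camera to tool coordinates, whose origin is the TCP and whose axes are the flange's). Camera axes: x right, y up, looking along -z (the intrinsics and any distortion apply to the point x, -y, -z); pixel columns grow to the right and rows downward; lengths in m; the calibration is good to about 2 mm. A picture is of the moment at which its call begins: read the wrist's pose just before it. camera_params takes no time and is no camera call.
- manip.hand_in(): hands the job in; it is judged then, once.
The state is a dict: "clock": time; "joint_pos": joint angles; "joint_velocities": joint speeds; "tau": joint torques, N m; "position": TCP position; "ee_rot": TCP orientation; "ft_force": force on the tool from outside, world axes, zero at the start; "torque": the same for the moment, N m; "grip_width": opening from 0.0 (shut) to 1.0 (fully open); "grasp_force": force on a finger pad.
Only numpy, scipy, OpenCV 4.12 (cv2) and the standard library are available. Lean on these libraries where they do the work, as an engineer would, in place of code of your own. Each camera call takes 0.05 s, during which the arm holds its last target. There are 200 camera calls.

## Task

Without gripping or lifting it, roll the steel drive spindle gently across the oak spindle board, never letting it run away fast, until it drops into the long V-block. Then push it endwise along the V until its end is right up against the brass end stop, seated and still, ready for the run-out check. Do not disturb the loupe, hex key, dish, seals or locknut lying about, and finish with the robot clear of everything.

Things in the scene. Friction and masses are not known exactly. Their poses are not given: they have to be found in the camera images.
- board: Fixed oak board, 310 (x) by 240 mm (y), origin centre of underside. Level deck 34 mm above the bench. A dark steel V-block is let in flush along its whole y: centre line at x=+65 mm, 90 degree V, 36 mm wide at deck level (x=+47 to +83), 18 mm deep. Deck continues level past the V. Rails 12 mm wide, 10 mm above deck, along the edges x=-155 and +155 mm; y ends open. Spindle starts at x=-75..-30 mm, rolls to +x.
- spindle: Loose hollow polished steel spindle, about 0.6 kg, slippery to the fingers, rolls freely. Origin mid-length on its axis; its y is the axis (rolled to any angle). Body 34 mm diameter, 100 mm long, plus a stub 20 mm diameter, 10 mm long at each end: 120 mm overall, ends alike. Axis 17 mm above the deck at the start, 6 mm above deck level when settled in the V. Starts within 8 degrees of parallel to the V.
- stop: Fixed brass angle screwed across the V near its +y end, same yaw as the board. Origin at the middle of its front face at deck level on the V's centre line; the face looks to -y, 44 mm wide, 28 mm high above the deck. Foot runs back 40 mm to +y. The spindle's end stub meets the face: when home, the spindle's origin is 60 mm from it in -y.
- hex_key: Black steel hex key (bystander), loose on the deck near the board's +y edge, 6 mm thick, long arm 80 mm along its x, short arm 24 mm; origin at the middle of the long arm's underside. Leave alone.
- loupe: Green glass inspection loupe with black rims (bystander), upright cylinder 40 mm diameter, 38 mm high, on the bench beside the board; origin at the centre of its underside. Leave alone.
- locknut: Brass hexagonal locknut (bystander), 34 mm across corners, 14 mm high, on the bench beside the board; origin at the centre of its underside. Leave alone.
- dish: White porcelain dish (bystander), 84 mm across, 22 mm high, on the bench beyond the board's -y edge; origin at the centre of its underside. Leave alone.
- seal_a: Orange silicone bucket seal (bystander), ring 60 mm outside, 46 mm inside, 8 mm high, on the bench beside the board; origin at the centre of its underside. Leave alone.
- seal_b: Second orange silicone bucket seal (bystander), same size, on the bench beyond the board's +x edge; origin at the centre of its underside. Leave alone. (Beyond the board's surroundings, more than 300 mm to the left and right of the robot's x axis, stand a bench clamp with a rotor, 205 mm high, and a dial indicator stand, 255 mm high.)
Things that resemble listed ones, but are neither listed nor needed, are in the scene too. Several things have the shape of the spindle; the one meant has the colours described above.

How it is judged:
By the outcome, as a careful person would: the job done as asked, in the order asked, and still so for the second after the job is handed in, with the robot touching nothing.
It also fails if it takes over 51 s, if anything falls off the work surface, if the arm or the gripper's body presses on something with over 40 N, if the wrist force passes 120 N, or if a joint passes its speed limit or range.

## Working session

There is one attempt and no reset: what is moved stays moved. The work goes in short steps, Python scripts to look and compute and a shell command to move; the robot and the scene stay as the last step left them, time stands still between calls to the robot, and variables do not carry over. Pictures are saved under pics/ and viewed, at most 10 in all, crops included, and the job is handed in when it is done.

```bash
mkdir -p pics; cat > h.py <<'E'
import numpy as np, cv2
from workcell import manip
from scipy.spatial.transform import Rotation as R
def cam(n):
    p=manip.camera_params(n)
    o=manip.get_obs() if n=="wrist" else None
    im=manip.camera(n)
    if n=="wrist":
        T=np.eye(4);T[:3,:3]=R.from_quat(o["ee_rot"]).as_matrix();T[:3,3]=o["position"]
        W=T@np.array(p["T_tool_cam"])
    else: W=np.linalg.inv(np.array(p["camera_from_world"]))
    return im,p,W
def ray(uv,p,W):
    f=240/np.tan(np.radians(p["fov_y"])/2)
    d=np.array([(uv[0]-p["cx"])/f,(uv[1]-p["cy"])/f]);s=d.copy()
    for _ in range(20): s=d/(1+p["k1"]*(s@s))
    return W[:3,3],W[:3,:3]@np.array([s[0],-s[1],-1])
def plane(uv,z,p,W):
    o,d=ray(uv,p,W);return o+d*(z-o[2])/d[2]
def save(n,im): cv2.imwrite("pics/"+n,im[:,:,::-1])
E
python3 - <<'E'
from h import *
for n in ("top","side"):
    im,p,W=cam(n);save(n+"0.png",im);np.save(n+"0.npy",im);print(n,p["fov_y"],p["cx"],p["cy"],p["k1"],W.round(3).tolist())
o=manip.get_obs();print(o["clock"],o["position"],o["ee_rot"],o["ft_force"],manip.grip_point_offset)
E
```

```text
top 48.98189175783296 326.1325520060931 236.7324553725124 0.019355157938713074 [[0.015, 0.983, -0.18, 0.363], [-1.0, 0.016, 0.003, 0.008], [0.006, 0.18, 0.984, 1.08], [0.0, 0.0, 0.0, 1.0]]
side 50.689455021526385 318.9328814020672 243.79700616332488 -0.11037133474430935 [[-0.995, 0.084, -0.057, 0.482], [-0.1, -0.75, 0.654, 0.589], [0.012, 0.656, 0.755, 0.736], [0.0, 0.0, 0.0, 1.0]]
0.1 [0.20467498 0.59017811 0.23060804] [ 1.66128700e-01  9.86103877e-01 -6.27433797e-04 -7.41764699e-05] [-0.78100928 -1.00104051  1.12052838] 0.0187
```

View pics/top0.png

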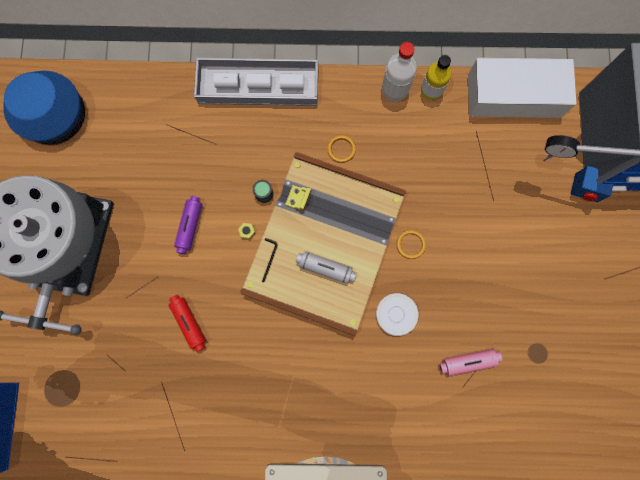

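View pics/side0.png

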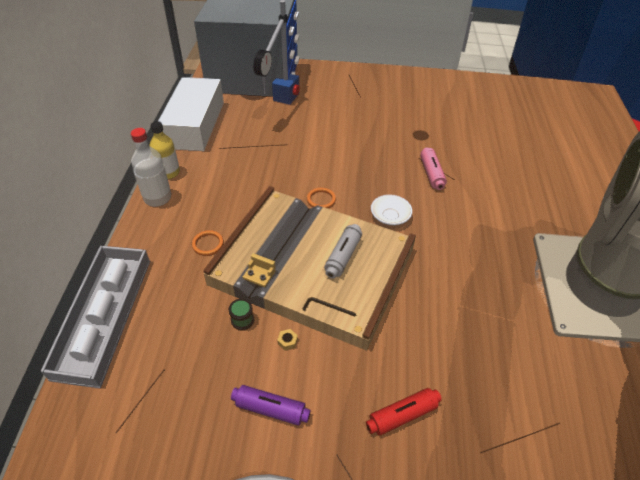

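The top view shows several spindle-shaped things: grey steel on the board (326,267), purple (188,225), red (187,323), pink (471,362), and white ones in the tray (227/259/291,80). The steel one on the board fits the description, so I'll check it in a close crop while measuring.

```bash
python3 - <<'E'
from h import *
im=np.load("top0.npy");c=im[145:345,225:425];save("crop0.png",cv2.resize(c,(600,600),interpolation=cv2.INTER_CUBIC))
for n in("top","side"):
    im=np.load(n+"0.npy");p=manip.camera_params(n);W=np.linalg.inv(np.array(p["camera_from_world"]))
    hsv=cv2.cvtColor(im,cv2.COLOR_RGB2HSV)
    roi=np.zeros(im.shape[:2],np.uint8)
    if n=="top": roi[150:340,240:408]=1
    else: roi[185:345,205:415]=1
    g=((hsv[...,1]<60)&(roi>0))
    for name,m,z in(("steel",g&(hsv[...,2]>105),.051),("vblock",g&(hsv[...,2]<=105)&(hsv[...,2]>40),.034),("brass",(hsv[...,0]>22)&(hsv[...,0]<32)&(hsv[...,1]>150)&(roi>0),.062)):
        m=cv2.morphologyEx(m.astype(np.uint8),cv2.MORPH_CLOSE,np.ones((5,5)))
        k,l,s,ce=cv2.connectedComponentsWithStats(m)
        for i in sorted(range(1,k),key=lambda i:-s[i,4])[:2]:
            if s[i,4]<60: continue
            pts=np.argwhere(l==i)[:,::-1].astype(np.float32)
            P=np.array([plane(q,z,p,W)[:2] for q in pts],np.float32)
            r=cv2.minAreaRect(P);b=cv2.boxPoints(r)
            print(n,name,s[i].tolist(),ce[i].round(1),"world c",np.round(r[0],4),"size",np.round(r[1],4),"ang",round(r[2],1),"mean",P.mean(0).round(4),b.round(3).tolist())
E
```

```text
top steel [376, 293, 32, 43, 1146] [393.3 314. ] world c [ 0.4021 -0.1245] size [0.06   0.0807] ang 89.2 mean [ 0.4017 -0.1279] [[0.3610000014305115, -0.15399999916553497], [0.44200000166893005, -0.1550000011920929], [0.4429999887943268, -0.0949999988079071], [0.3619999885559082, -0.09399999678134918]]
top steel [296, 252, 60, 31, 939] [325.6 266.8] world c [0.491  0.0047] size [0.1213 0.0332] ang 72.3 mean [0.4914 0.0044] [[0.4569999873638153, -0.04800000041723251], [0.4880000054836273, -0.057999998331069946], [0.5249999761581421, 0.05700000002980232], [0.49399998784065247, 0.06800000369548798]]
top vblock [295, 190, 99, 50, 1578] [347.8 216.2] world c [ 0.5962 -0.0312] size [0.1962 0.0532] ang 68.5 mean [ 0.5977 -0.0391] [[0.5360000133514404, -0.11299999803304672], [0.5849999785423279, -0.13199999928474426], [0.6570000052452087, 0.05000000074505806], [0.6069999933242798, 0.07000000029802322]]
top vblock [278, 184, 13, 19, 126] [284.5 193.5] world c [0.6433 0.0902] size [0.0166 0.0365] ang 71.7 mean [0.6431 0.0907] [[0.6230000257492065, 0.08799999952316284], [0.6579999923706055, 0.0
[... 620 characters left out ...]
421], [0.5239999890327454, 0.054999999701976776], [0.492000013589859, 0.06599999964237213]]
side vblock [234, 200, 85, 107, 2336] [279.5 246.5] world c [ 0.6088 -0.0032] size [0.2545 0.0638] ang 73.0 mean [ 0.6051 -0.0078] [[0.5410000085830688, -0.11599999666213989], [0.6019999980926514, -0.1340000033378601], [0.6759999990463257, 0.10899999737739563], [0.6150000095367432, 0.12800000607967377]]
side vblock [325, 250, 29, 28, 156] [336.5 269.1] world c [0.4882 0.0246] size [0.0714 0.0321] ang 41.3 mean [0.4983 0.0362] [[0.45100000500679016, 0.013000000268220901], [0.47200000286102295, -0.010999999940395355], [0.5260000228881836, 0.035999998450279236], [0.5040000081062317, 0.05999999865889549]]
```

View pics/crop0.png

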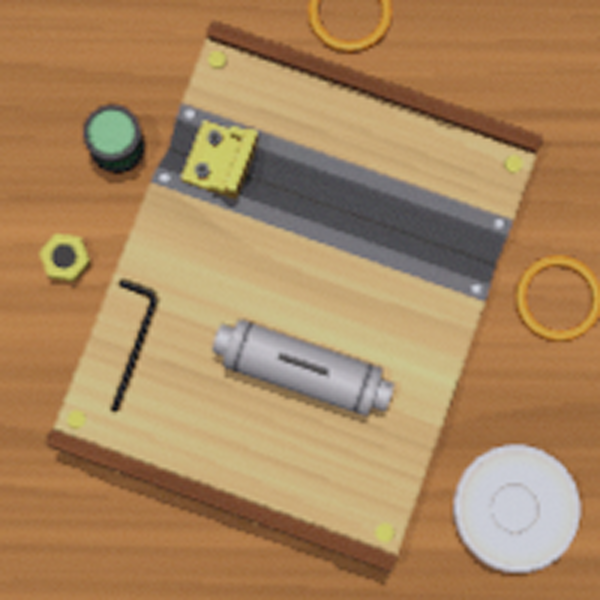

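The crop confirms a grey polished steel spindle with stubs and a dark slot (crop 303,368). It also shows the four yellow corner dots, the V screws, and the brass stop at the left end of the V, with its face around crop (247,160). Next I'll compute the frames.

```bash
python3 - <<'E'
from h import *
n="top";p=manip.camera_params(n);W=np.linalg.inv(np.array(p["camera_from_world"]))
f=lambda u,v,z:plane(((u+.5)/3-.5+225,(v+.5)/3-.5+145),z,p,W)[:2]
D=np.array([f(*q,.034) for q in((217,60),(514,163),(385,532),(76,419))])
V=np.array([f(*q,.034) for q in((189,115),(499,223),(477,288),(165,178))])
c=D.mean(0);print("board c",c,"dots",D.round(3).tolist())
ey=(D[0]-D[1])+(D[3]-D[2])+(V[0]-V[1])+(V[3]-V[2]);ey/=np.linalg.norm(ey);ex=np.array([ey[1],-ey[0]])
print("yaw",np.degrees(np.arctan2(-ey[0],ey[1])),ex,ey)
B=lambda q:((q-c)@np.array([ex,ey]).T*1000).round(1)
print("dots",B(D).tolist(),"V",B(V).tolist())
print("spindle",B(np.array([.491,.0045])).tolist(), B(np.array([.4885,.001])))
for q in((258,128),(238,195),(200,122),(182,185)): print("stop",q,B(f(*q,.062)),B(f(*q,.034)))
for q in((152,290),(115,408),(120,283)): print("hex",B(f(*q,.037)))
print("nut",B(f(65,258,.014)),"loupe",B(f(113,132,.038)),"dish",B(f(517,508,.022)),"rails",[B(f(*q,.044)).tolist() for q in((210,24),(541,138),(50,435),(392,560))])
E
```

```text
board c [0.54552342 0.00790619] dots [[0.705, 0.067], [0.635, -0.138], [0.386, -0.051], [0.456, 0.154]]
yaw -18.899416062564637 [ 0.94608866 -0.32390778] [0.32390778 0.94608866]
dots [[131.9, 107.3], [132.1, -108.6], [-132.3, -107.6], [-131.8, 108.9]] V [[88.6, 111.7], [88.9, -112.3], [41.5, -112.5], [41.5, 111.5]]
spindle [-50.5, -20.9] [-51.7 -25. ]
stop (258, 128) [88.8 60.8] [96.  64.1]
stop (238, 195) [41.3 57.5] [47.2 60.7]
stop (200, 122) [79.6 98.5] [ 86.5 102.9]
stop (182, 185) [35.1 94.7] [40.8 98.9]
hex [-34.2  92. ]
hex [-116.4   86.9]
hex [-37.  113.8]
nut [-30.5 159.3] loupe [ 58.8 155.5] dish [ -87.4 -185.3] rails [[151.5, 119.2], [152.0, -119.8], [-147.6, 119.5], [-148.0, -117.3]]
```

Board origin is about (0.5455, 0.008) with yaw -18.9°. In board axes the spindle is at (-51,-22), nearly parallel to the V, and the stop face is at y≈+59. I'll straddle the spindle with the fingers along board x, leaving slack, and walk it into the V. First comes the transit.

```bash
R='[[[-0.1,-0.1,0],[0,0,0]],[[-0.2,-0.2,0],[0,0,0]],[[-0.3,-0.3,0],[0,0,0]],[[-0.4,-0.4,0],[0,0,0]],[[-0.5,-0.5,0],[0,0,0]],[[-0.6,-0.6,0],[0,0,0]],[[-0.7,-0.7,0],[0,0,0]],[[-0.8,-0.8,0],[0,0,0]],[[-0.9,-0.9,0],[0,0,0]],[[-1,-1,0],[0,0,0]]]' ; unset R
python3 -m inch '[[[-0.1,-0.1,0],[0,0,0]],[[-0.2,-0.2,0],[0,0,0]],[[-0.3,-0.3,0],[0,0,0]],[[-0.4,-0.4,0],[0,0,0]],[[-0.5,-0.5,0],[0,0,0]],[[-0.6,-0.6,0],[0,0,0]],[[-0.7,-0.7,0],[0,0,0]],[[-0.8,-0.8,0],[0,0,0]],[[-0.9,-0.9,0],[0,0,0]],[[-1,-1,0],[0,0,0]]]' 1
python3 -m inch '[[[-0.1,-0.1,0],[0,0,0]],[[-0.2,-0.2,0],[0,0,0]],[[-0.3,-0.3,0],[0,0,0]],[[-0.4,-0.4,0],[0,0,0]],[[-0.5,-0.5,0],[0,0,0]],[[-0.6,-0.6,0],[0,0,0]],[[-0.7,-0.7,0],[0,0,0]],[[-0.8,-0.8,0],[0,0,0]],[[-0.9,-0.9,0],[0,0,0]],[[-1,-1,0],[0,0,0]]]'
python3 -m inch '[[[-0.1,-0.1,0],[0,0,0]],[[-0.2,-0.2,0],[0,0,0]],[[-0.3,-0.3,0],[0,0,0]],[[-0.4,-0.4,0],[0,0,0]],[[-0.5,-0.5,0],[0,0,0]],[[-0.6,-0.6,0],[0,0,0]],[[-0.7,-0.7,0],[0,0,0]],[[-0.8,-0.8,0],[0,0,0]],[[-0.9,-0.9,0],[0,0,0]],[[-1,-1,0],[0,0,0]]]'
python3 -m inch '[[[-0.1,-0.1,0],[0,0,0]],[[-0.2,-0.2,0],[0,0,0]],[[-0.3,-0.3,0],[0,0,0]],[[-0.4,-0.4,0],[0,0,0]],[[-0.5,-0.5,0],[0,0,0]],[[-0.6,-0.6,0],[0,0,0]],[[-0.7,-0.7,0],[0,0,0]],[[-0.8,-0.8,0],[0,0,0]],[[-0.9,-0.9,0],[0,0,0]],[[-1,-1,0],[0,0,0]]]'
python3 -m inch '[[[-0.1,-0.1,0],[0,0,0.1]],[[-0.2,-0.2,0],[0,0,0.2]],[[-0.3,-0.3,0],[0,0,0.3]],[[-0.4,-0.4,0],[0,0,0.4]],[[-0.5,-0.5,0],[0,0,0.5]],[[-0.6,-0.6,0],[0,0,0.6]],[[-0.7,-0.7,0],[0,0,0.7]],[[-0.8,-0.8,0],[0,0,0.8]],[[-0.9,-0.9,0],[0,0,0.9]],[[-1,-1,0],[0,0,1]]]'
```

```text
clock: 1.1
position: [0.2545, 0.4879, 0.2313]
ee_rot: [0.166, 0.986, 0.0, -0.0]
ft_force: [-0.0, -1.5, 0.1]
grip_width: 1.001
grasp_force: 0.0
clock: 2.1
position: [0.3039, 0.3861, 0.2313]
ee_rot: [0.166, 0.986, 0.0, 0.0]
ft_force: [1.2, -0.2, 0.2]
grip_width: 0.998
grasp_force: 0.0
clock: 3.1
position: [0.3533, 0.2843, 0.2313]
ee_rot: [0.166, 0.986, 0.0, 0.0]
ft_force: [1.1, -0.0, 0.0]
grip_width: 0.996
grasp_force: 0.0
clock: 4.1
position: [0.4027, 0.1825, 0.2313]
ee_rot: [0.166, 0.986, 0.0, -0.0]
ft_force: [0.4, 0.3, -0.8]
grip_width: 1.001
grasp_force: 0.0
clock: 5.1
position: [0.4519, 0.0806, 0.2313]
ee_rot: [0.532, 0.847, 0.0, 0.0]
ft_force: [0.1, -0.1, 0.1]
grip_width: 1.002
grasp_force: 0.0
```

```bash

python3 -m inch '[[[-0.1,0,0.1],[0,0,0.1]],[[-0.2,0,0.2],[0,0,0.2]],[[-0.3,0,0.3],[0,0,0.3]],[[-0.4,0,0.4],[0,0,0.4]],[[-0.5,0,0.5],[0,0,0.5]],[[-0.6,0,0.6],[0,0,0.6]],[[-0.7,0,0.7],[0,0,0.7]],[[-0.8,0,0.8],[0,0,0.8]],[[-0.9,0,0.9],[0,0,0.9]],[[-1,0,1],[0,0,1]]]' 0.58
python3 - <<'E'
from h import *
im,p,W=cam("wrist");save("w1.png",im);np.save("w1.npy",im);np.save("w1W.npy",W);print(p["fov_y"],W.round(3).tolist(),manip.get_obs()["joint_pos"])
E
```

```text
clock: 6.1
position: [0.4867, 0.0088, 0.151]
ee_rot: [0.816, 0.579, -0.0, 0.0]
ft_force: [-0.4, 0.4, 0.3]
grip_width: 0.58
grasp_force: 0.0
59.6201195488141 [[0.944, 0.32, 0.086, 0.507], [-0.331, 0.911, 0.246, 0.072], [0.0, -0.261, 0.965, 0.294], [0.0, 0.0, 0.0, 1.0]] [-0.57685344  0.08692702  0.49368366  1.94456993 -0.04474158  1.12208032
 -0.40815788]
```

View pics/w1.png

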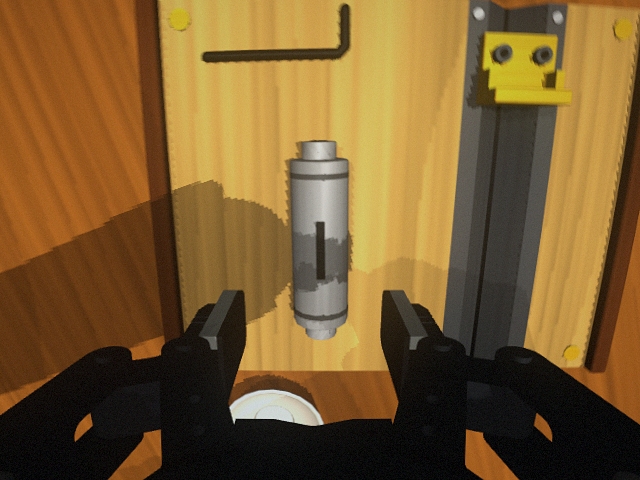

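The wrist view shows the spindle centred near (320,247), nearly parallel to the V, with the fingers' gap centred around column 312. The stop's front is near (530,100).

```bash
python3 - <<'E'
from h import *
p=manip.camera_params("wrist");W=np.load("w1W.npy")
o=manip.get_obs();M=R.from_quat(o["ee_rot"]).as_matrix();t=np.array(o["position"])
a=np.radians(-18.9);ex=np.array([np.cos(a),np.sin(a)]);ey=np.array([-ex[1],ex[0]]);c=np.array([.5455,.0079])
def s(n,uv,z):
    q=plane(uv,z,p,W);print(n,"tool mm",((q-t)@M*1000).round(1),"board",((q[:2]-c)@np.array([ex,ey]).T*1000).round(1))
s("spin top end",(319,150),.051);s("spin bot end",(321,330),.051)
s("L",(291,240),.051);s("R",(349,240),.051)
s("stop top edge l",(495,90),.062);s("stop r",(570,91),.062)
s("stop low edge",(496,104),.034);s("stop low r",(571,104),.034)
s("V bottom line",(497,120),.016);s("V edge L",(447,350),.034);s("Vedge R",(527,350),.034);s("V edge L",(466,110),.034);s("Vedge R",(557,110),.034)
for d in((179,19),(623,29),(572,354)): s("dot",d,.034)
print("stub ends");s("e",(318,141),.051);s("e",(321,338),.051)
print("tcp board",((t[:2]-c)@np.array([ex,ey]).T*1000).round(1))
E
```

```text
spin top end tool mm [55.2  1.7 98.8] board [-53.4  35.5]
spin bot end tool mm [-57.6   4.   98.9] board [-52.6 -77.3]
L tool mm [  2.  -14.7  98.8] board [-70.4 -17.4]
R tool mm [ 2.2 20.2 98.8] board [-35.6 -17.7]
stop top edge l tool mm [88.7 95.5 87.6] board [40.8 67.8]
stop r tool mm [ 89.7 137.8  87.6] board [83.1 68.2]
stop low edge tool mm [ 83.1 108.6 115.6] board [53.9 62. ]
stop low r tool mm [ 84.7 156.3 115.6] board [101.6  63. ]
V bottom line tool mm [ 74.1 118.  133.6] board [63.1 52.9]
V edge L tool mm [-82.1  93.1 115.9] board [  36.2 -102.9]
Vedge R tool mm [-82.9 151.4 115.8] board [  94.4 -104.5]
V edge L tool mm [ 79.1  90.4 115.7] board [35.6 58.3]
Vedge R tool mm [ 80.8 147.7 115.6] board [92.9 59.2]
dot tool mm [129.4 -79.5 115.7] board [-133.6  110.7]
dot tool mm [130.1 184.7 115.5] board [130.5 108.1]
dot tool mm [-87.  186.2 115.8] board [ 129.2 -109. ]
stub ends
e tool mm [60.2  1.1 98.8] board [-53.9  40.6]
e tool mm [-63.3   4.1  98.9] board [-52.6 -83. ]
tcp board [-55.7 -19.5]
```

```bash

python3 -m inch '[[[0,0.04,0.1],[0,0,0]],[[0,0.04,0.2],[0,0,0]],[[0,0.04,0.3],[0,0,0]],[[0,0.04,0.4],[0,0,0]],[[0,0.04,0.5],[0,0,0]],[[0,0.04,0.6],[0,0,0]],[[0,0.04,0.7],[0,0,0]],[[0,0.04,0.8],[0,0,0]],[[0,0.04,0.9],[0,0,0]],[[0,0.04,1],[0,0,0]]]' 0.58
python3 -m inch '[[[0,0,0.05],[0,0,0]],[[0,0,0.1],[0,0,0]],[[0,0,0.15],[0,0,0]],[[0,0,0.2],[0,0,0]],[[0,0,0.24],[0,0,0]],[[0,0,0.28],[0,0,0]],[[0,0,0.31],[0,0,0]],[[0,0,0.34],[0,0,0]],[[0,0,0.36],[0,0,0]],[[0,0,0.36],[0,0,0]]]' 0.54
python3 - <<'E'
from h import *
im,p,W=cam("wrist");im2,_,_=cam("side")
save("w2.png",np.hstack([cv2.resize(im,(400,300)),cv2.resize(im2[180:330,200:400],(400,300),interpolation=cv2.INTER_CUBIC)]))
E
```

```text
clock: 7.15
position: [0.4895, 0.0085, 0.0706]
ee_rot: [0.815, 0.58, -0.0, -0.0]
ft_force: [0.2, 0.1, 0.9]
grip_width: 0.583
grasp_force: 0.0
clock: 8.15
position: [0.4894, 0.0085, 0.0423]
ee_rot: [0.815, 0.58, -0.0, -0.0]
ft_force: [0.3, -0.1, 0.2]
grip_width: 0.536
grasp_force: 0.0
```

View pics/w2.png

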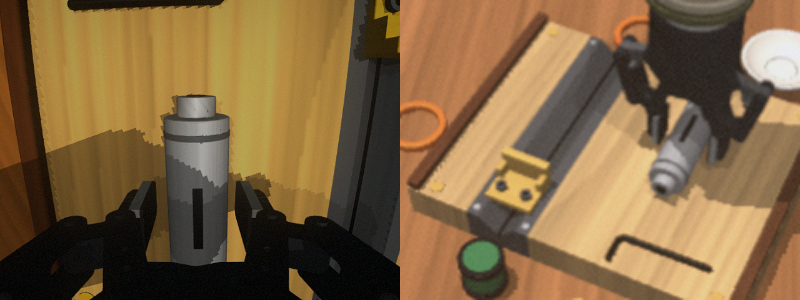

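The spindle is straddled between the fingers with slack on both sides (left half: spindle column 195, pads at 150 and 240). Now I'll roll it slowly, with the front finger as brake.

```bash

python3 -m inch '[[[0,0.01,0],[0,0,0]],[[0,0.02,0],[0,0,0]],[[0,0.035,0],[0,0,0]],[[0,0.05,0],[0,0,0]],[[0,0.07,0],[0,0,0]],[[0,0.09,0],[0,0,0]],[[0,0.115,0],[0,0,0]],[[0,0.14,0],[0,0,0]],[[0,0.165,0],[0,0,0]],[[0,0.19,0],[0,0,0]]]' 0.54
python3 -m inch '[[[0,0.03,0],[0,0,0]],[[0,0.06,0],[0,0,0]],[[0,0.09,0],[0,0,0]],[[0,0.12,0],[0,0,0]],[[0,0.15,0],[0,0,0]],[[0,0.18,0],[0,0,0]],[[0,0.21,0],[0,0,0]],[[0,0.24,0],[0,0,0]],[[0,0.27,0],[0,0,0]],[[0,0.3,0],[0,0,0]]]'
python3 - <<'E'
from h import *
im,p,W=cam("wrist");im2,_,_=cam("side")
save("w3.png",np.hstack([cv2.resize(im,(400,300)),cv2.resize(im2[180:330,200:400],(400,300),interpolation=cv2.INTER_CUBIC)]))
E
```

```text
clock: 9.25
position: [0.5041, 0.0035, 0.0425]
ee_rot: [0.815, 0.58, 0.0, -0.0]
ft_force: [-0.4, -0.3, -0.4]
grip_width: 0.538
grasp_force: 0.2
clock: 10.25
position: [0.5268, -0.0044, 0.0425]
ee_rot: [0.815, 0.58, 0.0, -0.0]
ft_force: [0.2, 0.3, -0.2]
grip_width: 0.54
grasp_force: 0.2
```

View pics/w3.png

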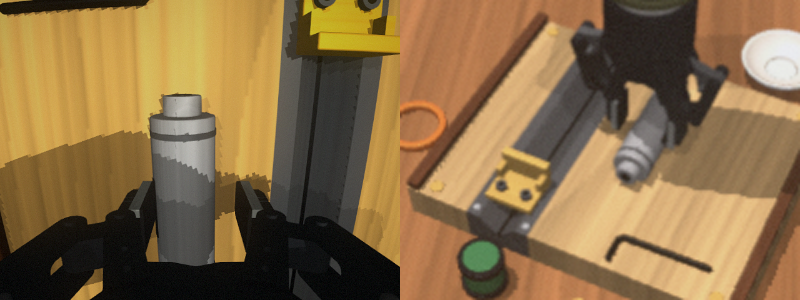

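```bash

python3 -m inch '[[[0,0.03,0],[0,0,0]],[[0,0.06,0],[0,0,0]],[[0,0.09,0],[0,0,0]],[[0,0.12,0],[0,0,0]],[[0,0.15,0],[0,0,0]],[[0,0.18,0],[0,0,0]],[[0,0.21,0],[0,0,0]],[[0,0.24,0],[0,0,0]],[[0,0.27,0],[0,0,0]],[[0,0.3,0],[0,0,0]]]'
python3 -m inch '[[[0,0.03,0],[0,0,0]],[[0,0.06,0],[0,0,0]],[[0,0.09,0],[0,0,0]],[[0,0.12,0],[0,0,0]],[[0,0.15,0],[0,0,0]],[[0,0.18,0],[0,0,0]],[[0,0.21,0],[0,0,0]],[[0,0.24,0],[0,0,0]],[[0,0.27,0],[0,0,0]],[[0,0.29,0],[0,0,0]]]'
python3 -m inch '[[[0,0.02,0],[0,0,0]],[[0,0.04,0],[0,0,0]],[[0,0.06,0],[0,0,0]],[[0,0.08,0],[0,0,0]],[[0,0.1,0],[0,0,0]],[[0,0.12,0],[0,0,0]],[[0,0.14,0],[0,0,0]],[[0,0.16,0],[0,0,0]],[[0,0.18,0],[0,0,0]],[[0,0.2,0],[0,0,0]]]'
python3 -m inch '[[[0,0.02,0],[0,0,0]],[[0,0.04,0],[0,0,0]],[[0,0.06,0],[0,0,0]],[[0,0.08,0],[0,0,0]],[[0,0.1,0],[0,0,0]],[[0,0.12,0],[0,0,0]],[[0,0.14,0],[0,0,0]],[[0,0.16,0],[0,0,0]],[[0,0.17,0],[0,0,0]],[[0,0.18,0],[0,0,0]]]'
python3 - <<'E'
from h import *
im,p,W=cam("wrist");im2,_,_=cam("side");np.save("w4.npy",im);np.save("w4W.npy",W)
save("w4.png",np.hstack([cv2.resize(im,(400,300)),cv2.resize(im2[180:330,200:400],(400,300),interpolation=cv2.INTER_CUBIC)]))
E
```

```text
clock: 11.35
position: [0.5495, -0.0122, 0.0425]
ee_rot: [0.815, 0.58, 0.0, -0.0]
ft_force: [-0.6, 0.5, 0.8]
grip_width: 0.54
grasp_force: 0.2
clock: 12.35
position: [0.5715, -0.0199, 0.0425]
ee_rot: [0.815, 0.58, 0.0, 0.0]
ft_force: [0.3, 0.3, -0.8]
grip_width: 0.541
grasp_force: 0.0
clock: 13.35
position: [0.5865, -0.0251, 0.0425]
ee_rot: [0.815, 0.58, 0.0, -0.0]
ft_force: [-0.6, -0.8, 0.2]
grip_width: 0.541
grasp_force: 0.2
clock: 14.35
position: [0.5999, -0.0298, 0.0425]
ee_rot: [0.815, 0.58, -0.0, -0.0]
ft_force: [-0.4, -0.4, 0.5]
grip_width: 0.539
grasp_force: 0.0
```

View pics/w4.png

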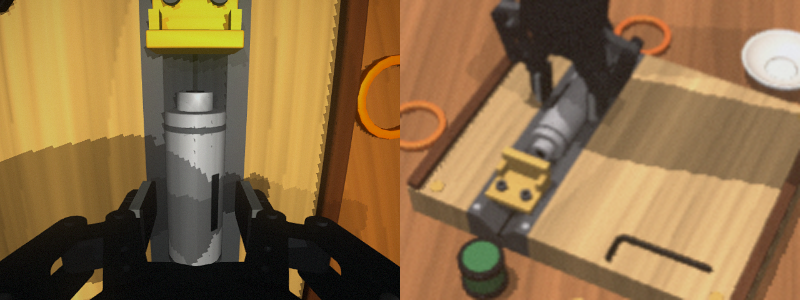

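The spindle is down in the V with its stub aimed at the stop (left half: stub end at (194,97), stop at (194,45)). Next I'll rise straight up, go behind the -y end, shut the fingers and look.

```bash

python3 -m inch '[[[0,0,-0.1],[0,0,0]],[[0,0,-0.3],[0,0,0]],[[0,0,-0.5],[0,0,0]],[[0,0,-0.7],[0,0,0]],[[0,0,-0.9],[0,0,0]],[[-0.1,0,-1],[0,0,0]],[[-0.25,0,-1],[0,0,0]],[[-0.4,0,-1],[0,0,0]],[[-0.55,0,-1],[0,0,0]],[[-0.7,0,-1],[0,0,0]]]' 0.54
python3 -m inch '[[[-0.15,0,0],[0,0,0]],[[-0.3,0,0],[0,0,0]],[[-0.35,0,0],[0,0,0]],[[-0.35,0,0],[0,0,0]],[[-0.35,0,0],[0,0,0]],[[-0.35,0,0],[0,0,0]],[[-0.35,0,0],[0,0,0]],[[-0.35,0,0],[0,0,0]],[[-0.35,0,0],[0,0,0]],[[-0.35,0,0],[0,0,0]]]' 0
python3 - <<'E'
from h import *
im,p,W=cam("wrist");save("w5.png",im);np.save("w5W.npy",W)
E
```

```text
clock: 15.45
position: [0.5806, -0.0841, 0.1218]
ee_rot: [0.815, 0.579, -0.001, -0.0]
ft_force: [-1.2, 0.4, -0.6]
grip_width: 0.539
grasp_force: 0.0
clock: 16.45
position: [0.5724, -0.109, 0.1225]
ee_rot: [0.815, 0.58, 0.0, -0.0]
ft_force: [1.0, 0.7, -0.3]
grip_width: -0.003
grasp_force: 0.0
```

View pics/w5.png

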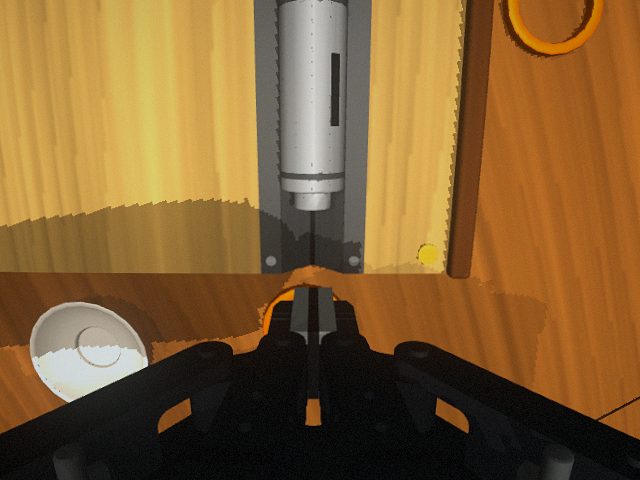

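The wrist view shows the near stub end at (312,209), the shut fingers centred on column 314, and the board's edge at row 273.

```bash
python3 - <<'E'
from h import *
p=manip.camera_params("wrist");W=np.load("w5W.npy")
o=manip.get_obs();M=R.from_quat(o["ee_rot"]).as_matrix();t=np.array(o["position"])
a=np.radians(-18.9);ex=np.array([np.cos(a),np.sin(a)]);ey=np.array([-ex[1],ex[0]]);c=np.array([.5455,.0079])
for n,uv,z in(("stub end",(312,209),.050),("groove end",(312,272),.016),("body end",(312,191),.056),("edge",(315,273),.034)):
    q=plane(uv,z,p,W);print(n,"tool mm",((q-t)@M*1000).round(1),"board",((q[:2]-c)@np.array([ex,ey]).T*1000).round(1))
print("tcp board",((t[:2]-c)@np.array([ex,ey]).T*1000).round(1))
E
```

```text
stub end tool mm [25.  -1.9 72.5] board [ 61.6 -76.9]
groove end tool mm [-21.9  -2.  106.5] board [  61.3 -123.9]
body end tool mm [35.3 -1.8 66.5] board [ 61.7 -66.6]
edge tool mm [-16.2  -0.2  88.5] board [  63.1 -118.1]
tcp board [  63.4 -101.9]
```

```bash

python3 -m inch '[[[0,0,0.12],[0,0,0]],[[0,0,0.25],[0,0,0]],[[0,0,0.38],[0,0,0]],[[0,0,0.5],[0,0,0]],[[0,0,0.62],[0,0,0]],[[0,0,0.74],[0,0,0]],[[0,0,0.84],[0,0,0]],[[0,0,0.92],[0,0,0]],[[0,0,0.97],[0,0,0]],[[0,0,1],[0,0,0]]]' 0
python3 -m inch '[[[0.04,0,0.03],[0,0,0]],[[0.08,0,0.03],[0,0,0]],[[0.11,0,0.03],[0,0,0]],[[0.13,0,0.03],[0,0,0]],[[0.145,0,0.03],[0,0,0]],[[0.16,0,0.03],[0,0,0]],[[0.175,0,0.03],[0,0,0]],[[0.19,0,0.03],[0,0,0]],[[0.205,0,0.03],[0,0,0]],[[0.22,0,0.03],[0,0,0]]]'
python3 -m inch '[[[0.015,0,0],[0,0,0]],[[0.03,0,0],[0,0,0]],[[0.045,0,0],[0,0,0]],[[0.06,0,0],[0,0,0]],[[0.075,0,0],[0,0,0]],[[0.09,0,0],[0,0,0]],[[0.105,0,0],[0,0,0]],[[0.12,0,0],[0,0,0]],[[0.13,0,0],[0,0,0]],[[0.14,0,0],[0,0,0]]]'
python3 - <<'E'
from h import *
im,p,W=cam("wrist");im2,_,_=cam("side")
save("w6.png",np.hstack([cv2.resize(im,(400,300)),cv2.resize(im2[200:320,220:380],(400,300),interpolation=cv2.INTER_CUBIC)]))
E
```

```text
clock: 17.5
position: [0.5724, -0.1091, 0.0422]
ee_rot: [0.815, 0.58, -0.0, -0.0]
ft_force: [0.1, 0.7, 0.3]
grip_width: 0.002
grasp_force: 0.0
clock: 18.5
position: [0.5778, -0.0937, 0.0402]
ee_rot: [0.815, 0.579, -0.0, 0.0]
ft_force: [-2.0, -4.0, 1.9]
grip_width: -0.0
grasp_force: 2.6
clock: 19.5
position: [0.5815, -0.0831, 0.0402]
ee_rot: [0.815, 0.579, -0.0, 0.0]
ft_force: [-2.5, -4.3, 1.3]
grip_width: -0.003
grasp_force: 2.6
```

View pics/w6.png

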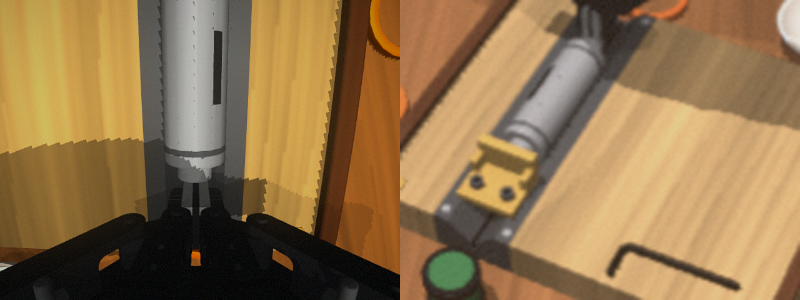

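The fingers are on the stub end and sliding it at about 5 N of friction. I'll carry on slowly and watch for the force to rise at the stop.

```bash

python3 -m inch '[[[0.006,0,0],[0,0,0]],[[0.012,0,0],[0,0,0]],[[0.018,0,0],[0,0,0]],[[0.024,0,0],[0,0,0]],[[0.03,0,0],[0,0,0]],[[0.036,0,0],[0,0,0]],[[0.042,0,0],[0,0,0]],[[0.048,0,0],[0,0,0]],[[0.054,0,0],[0,0,0]],[[0.06,0,0],[0,0,0]]]'
```

```text
clock: 20.6
position: [0.5831, -0.0784, 0.0402]
ee_rot: [0.815, 0.579, -0.0, 0.0]
ft_force: [-2.6, -4.5, 2.2]
grip_width: 0.001
grasp_force: 2.6
```

```bash

python3 -m inch '[[[0.004,0,0],[0,0,0]],[[0.008,0,0],[0,0,0]],[[0.012,0,0],[0,0,0]],[[0.016,0,0],[0,0,0]],[[0.02,0,0],[0,0,0]],[[0.024,0,0],[0,0,0]],[[0.028,0,0],[0,0,0]],[[0.032,0,0],[0,0,0]],[[0.036,0,0],[0,0,0]],[[0.04,0,0],[0,0,0]]]'
```

```text
clock: 21.6
position: [0.5832, -0.0782, 0.0402]
ee_rot: [0.816, 0.578, -0.002, 0.001]
ft_force: [-5.4, -12.9, 4.5]
grip_width: 0.002
grasp_force: 7.0
```

It stopped moving and the force rose to about 14 N, so the spindle is against the stop. Now I'll back off, rise clear and check.

```bash

python3 -m inch '[[[-0.02,0,0],[0,0,0]],[[-0.04,0,0],[0,0,0]],[[-0.07,0,0],[0,0,0]],[[-0.12,0,0],[0,0,0]],[[-0.18,0,0],[0,0,0]],[[-0.24,0,0],[0,0,0]],[[-0.3,0,-0.1],[0,0,0]],[[-0.36,0,-0.3],[0,0,0]],[[-0.4,0,-0.5],[0,0,0]],[[-0.4,0,-0.7],[0,0,0]]]'
python3 -m inch '[[[0,0,-0.15],[0,0,0]],[[0,0,-0.3],[0,0,0]],[[0,0,-0.45],[0,0,0]],[[0,0,-0.6],[0,0,0]],[[0,0,-0.75],[0,0,0]],[[0,0,-0.9],[0,0,0]],[[0,0,-1],[0,0,0]],[[0,0,-1],[0,0,0]],[[0,0,-1],[0,0,0]],[[0,0,-1],[0,0,0]]]'
python3 - <<'E'
from h import *
im,p,W=cam("wrist");im2,_,_=cam("side");im3,_,_=cam("top")
save("w7.png",np.hstack([cv2.resize(im,(400,300)),cv2.resize(im2[200:320,220:380],(400,300),interpolation=cv2.INTER_CUBIC)]))
d=lambda n,a,b:print(n,np.argwhere(cv2.absdiff(a,b).max(2)>60).shape)
h0=np.load("top0.npy")
o=manip.get_obs();print(o["ft_force"],o["position"])
E
```

```text
clock: 22.6
position: [0.5742, -0.1055, 0.0984]
ee_rot: [0.815, 0.579, 0.001, 0.0]
ft_force: [-0.1, 0.4, -0.3]
grip_width: -0.002
grasp_force: 0.0
clock: 23.6
position: [0.5736, -0.1045, 0.1754]
ee_rot: [0.815, 0.58, -0.0, -0.0]
ft_force: [0.0, -0.3, 0.5]
grip_width: -0.004
grasp_force: 0.0
[-0.16363592 -0.5430859  -0.80585989] [ 0.57372134 -0.10453275  0.1755866 ]
```

View pics/w7.png

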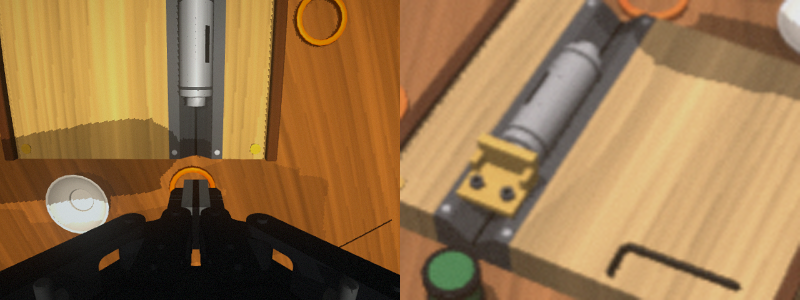

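The near stub is in the V and the far end is under the stop, with the neighbours undisturbed. I'll verify the contact numerically from above, using a brightness/saturation profile across the stop and stub.

```bash

python3 -m inch '[[[0.1,0,0],[0,0,0]],[[0.2,0,0],[0,0,0]],[[0.3,0,0],[0,0,0]],[[0.4,0,0],[0,0,0]],[[0.5,0,0],[0,0,0]],[[0.6,0,0],[0,0,0]],[[0.7,0,0],[0,0,0]],[[0.8,0,0],[0,0,0]],[[0.9,0,0],[0,0,0]],[[1,0,0],[0,0,0]]]'
python3 - <<'E'
from h import *
im,p,W=cam("wrist");save("w8.png",im)
a=np.radians(-18.9);ex=np.array([np.cos(a),np.sin(a)]);ey=np.array([-ex[1],ex[0]]);c=np.array([.5455,.0079])
Wi=np.linalg.inv(W);f=240/np.tan(np.radians(p["fov_y"])/2)
def proj(x,y,z):
    q=Wi@np.r_[c+ex*x/1000+ey*y/1000,z,1];s=np.array([q[0],-q[1]])/-q[2];s=s*(1+p["k1"]*(s@s));return s*f+[p["cx"],p["cy"]]
for x in (62,65):
  print("x",x)
  for y in range(44,74,1):
    u,v=proj(x,y,.050);print(y,int(u),int(v),im[int(round(v)),int(round(u))].tolist(),end="; ")
for yy in(60,): print("top of face",proj(64,60,.062),proj(64,60,.05),"cam",((W[:2,3]-c)@np.array([ex,ey]).T).round(3))
E
```

```text
clock: 24.75
position: [0.6004, -0.0283, 0.1761]
ee_rot: [0.815, 0.58, 0.0, -0.0]
ft_force: [-0.1, -0.1, 0.2]
grip_width: -0.0
grasp_force: 0.0
x 62
44 312 136 [99, 96, 88]; 45 312 135 [94, 95, 88]; 46 311 133 [154, 155, 146]; 47 311 131 [208, 204, 200]; 48 311 130 [206, 205, 199]; 49 311 128 [205, 203, 196]; 50 311 127 [207, 202, 194]; 51 311 125 [206, 203, 196]; 52 311 123 [192, 189, 180]; 53 311 122 [141, 139, 131]; 54 311 120 [180, 176, 168]; 55 311 118 [179, 178, 171]; 56 311 117 [186, 184, 175]; 57 311 115 [186, 183, 175]; 58 311 113 [196, 193, 186]; 59 311 112 [201, 200, 192]; 60 311 110 [194, 193, 185]; 61 311 108 [185, 183, 173]; 62 311 107 [135, 135, 124]; 63 311 105 [104, 80, 34]; 64 311 103 [170, 136, 37]; 65 311 102 [208, 199, 49]; 66 311 100 [204, 205, 45]; 67 311 98 [204, 208, 47]; 68 311 97 [206, 211, 53]; 69 311 95 [206, 211, 49]; 70 311 93 [207, 207, 49]; 71 311 92 [204, 188, 42]; 72 311 90 [186, 179, 42]; 73 311 88 [210, 205, 49]; x 65
44 316 136 [101, 101, 93]; 45 316 135 [101, 99, 91]; 46 316 133 [135, 133, 126]; 47 316 131 [195, 192, 185]; 48 316 130 [194, 193, 187]; 49 316 128 [193, 193, 182]; 50 316 127 [193, 191, 185]; 51 316 125 [190, 192, 186]; 52 316 123 [186, 182, 176]; 53 316 122 [133, 129, 121]; 54 316 120 [173, 172, 162]; 55 316 118 [171, 170, 163]; 56 316 117 [180, 178, 169]; 57 316 115 [190, 189, 182]; 58 316 113 [195, 192, 185]; 59 316 112 [200, 199, 191]; 60 316 110 [203, 198, 190]; 61 316 108 [168, 167, 158]; 62 316 107 [89, 87, 71]; 63 316 105 [100, 78, 32]; 64 316 103 [165, 136, 31]; 65 316 102 [208, 202, 49]; 66 316 100 [208, 211, 53]; 67 316 98 [204, 210, 48]; 68 316 97 [207, 212, 53]; 69 316 95 [207, 211, 55]; 70 316 93 [206, 210, 58]; 71 316 91 [207, 189, 45]; 72 316 90 [183, 180, 43]; 73 316 88 [209, 204, 51]; top of face [315.2165326  109.73219396] [315.11121663 110.49571114] cam [0.063 0.05 ]
```

The profile goes from bright steel straight to brass within one pixel, so there is no visible gap. The arm is hovering clear and the force is about zero, so I'm handing in.

```bash
python3 -c "
from workcell import manip
print(manip.hand_in())"
```

```text
the job is handed in; nothing more can be done
None
```

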